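# Auto-injector drill: cap off, press on the practice pad and keep holding

### The job

Demonstrate the auto-injector drill with the grey trainer: pull its blue safety cap off and put the cap in the kidney dish, then take the trainer out of the stand, set it upright inside the ring on the practice pad and press it straight down until the orange nose has gone fully in. Do not set it off anywhere else than in the ring, and leave the yellow live injector, the blue plaster box and the swab jar alone. Keep it pressed for at least three seconds, and finish the program while still gripping it and holding it pressed: do not let up or let go.

Things in the scene. Friction and masses are not known exactly. Their poses are not given: they have to be found in the camera images.
- trainer: Grey auto-injector trainer, loose, 70 g, nose down in a well of the stand. Origin: end face of its nose when out, 10 mm above the table as it stands; z up to the cap end. Along z: orange nose 17 mm dia. 0-14 mm, barrel 25 mm dia. 14-124 mm (white band 40-60), white spigot 11 mm dia. 124-134 mm under the cap. Grip the barrel firmly (about 50 N) so that it does not slip when pressed.
- nose (a joint): How far the orange nose has been pushed into the barrel, m: 0 = out, 0.010 = fully in against its stop. It starts to give at about 4.4 N, then gets stiffer by 1.1 N per mm: 15.4 N holds it fully in. It springs out when let up. The nose never locks.
- nose_tip (a point): Centre of the end face of the orange nose; it moves with the nose.
- cap: Dark blue safety cap, a cylinder 22 mm in diameter and 30 mm tall, 15 g, slipped loosely over the spigot on top of the trainer (bore 14 mm wide, 16 mm deep, so it lifts straight off after 10 mm). Origin: centre of its open lower end; z points up to its closed end. It starts standing on the barrel's shoulder, 124 mm up the trainer.
- rack: White stand, fixed block 170 x 60 x 50 mm, origin under its centre, x along its length. Two round wells 29 mm in diameter and 40 mm deep at x = -42.5 and +42.5 mm; which one holds the trainer varies.
- live_injector: The live injector in the other well: yellow tube 25 mm in diameter with a black top, 145 mm tall, loose; origin at its lower end, 10 mm above the table. Leave alone.
- pad: Injection practice pad, fixed: white tray 140 x 100 x 12 mm under a firm skin-coloured pad 120 x 80 mm whose flat top is 35 mm above the table. Origin under its centre, x along its length.
- pad_ring (a point): Centre of the dark blue printed ring (40 mm inner diameter) on top of the pad, 35 mm above the table.
- dish: Kidney dish, off-white, fixed, 220 x 120 x 45 mm, walls 4 mm, floor 4 mm thick. Origin under its centre, x along its length; the inward dent is in the middle of the -y side, so at x = 0 the inside runs from y = -30 to +55 mm.
- dish_in (a point): Middle of the dish's inner floor, 4 mm above the table and 12 mm to +y of the dish's origin: a good place for the cap.
- plaster_box: Blue carton of plasters, 60 x 80 x 40 mm, loose, origin under its centre. Leave alone.
- swab_jar: Jar with green lid, 64 mm in diameter, 70 mm tall, loose, origin under its centre. Leave alone.
Things that resemble listed ones, but are neither listed nor needed, are in the scene too. Leave any pink look-alike of the rack alone.

How it is judged:
By the outcome, as a careful person would: the job done as asked, in the order asked, and still so for the second after the job is handed in, while the arm keeps its last pose, push and grip.
It also fails if it takes over 72 s, if anything falls off the work surface, if the arm or the gripper's body presses on something with over 40 N, if the wrist force passes 120 N, or if a joint passes its speed limit or range.

### The arm

A 7-joint arm with a two-finger parallel gripper is mounted at the origin on the work surface. World frame = base frame: x ahead of the robot, y to its left, z up, the work surface at z = 0. Lengths are in m, angles in rad, forces in N, time in s.
With the tool pointing down it reaches from about 0.35 to 0.9 m from the base axis. Payload 8.1 kg.
Tool frame: the origin (TCP) lies at the centre of the arm's flange, where the gripper is bolted on; the fingertips stand 178 mm ahead of it and the grasp point (between the pads) lies 159 mm ahead of it; x points along the fingers, z is the direction in which the jaws open and shut, and the axes are right-handed (so a half turn about x gives the same grasp; the last joint's range is limited). The gripper opens to 92 mm and grips with 3 to 60 N. Pads are 19 mm wide; open, the fingers measure 130 mm over their backs; the gripper's body (75 mm by 190 mm) begins 47 mm behind the grasp point.
Start: joints at [-1.441, 0.434, 0.025, 1.573, -0.012, 1.134, -0.075], TCP at [0.144, 0.608, 0.405] pointing down, gripper open.
Joint ranges: [-2.62, 2.62], [-0.44, 2.09], [-1.27, 1.32], [0.08, 2.57], [-1.32, 4.46], [0.12, 2], [-2.74, 2.74]. Speed limits (rad/s): [2.22, 2.22, 3.01, 3.01, 3.14, 3.14, 3.14].

### API

Orientations are given as a rotation vector (axis times angle).
In Python, from cell import arm, get_image, search_frame, pinpoint gives the robot as it stands.
- The arm moves only by the tool arm_command, never from a script. Its argument "motion" is a list of rows, each a list of 7 numbers: the finger opening in mm, from 0 to 91.8, then the shift along the tool's x, y, z in mm, then the turn, a rotation vector about the tool's x, y, z in degrees. In form: [[fingers, x, y, z, ax, ay, az], ...]. A call has 1 to 5 rows; each row shifts and turns the commanded pose from where the row before left it, along the tool's axes as they then stand; what a row does not reach is not made up. A row lasts 1/8 s, in which the tool goes at most 62.5 mm and 10.7 degrees, less where a joint would pass 70% of its speed; a pose out of reach is approached as far as the arm can. A call with a gripper value outside its range is refused whole. The fingers move at their own pace and stop on an object; "newtons" is the grip in N (left out, the last holds). Time passes only in rows, so rows that do not move let the fingers close. It gives the time, the measured TCP pose, the force and the opening at its end, in the units of the state.
- arm.observe(): the state, without advancing time (a new reading comes with each control period).
- get_image(name): name is "scene" or "top" or "wrist"; returns a dict with "frame" (400x640x3 uint8, red, green, blue), "range_z" (400x640 float32, m along the optical axis (not along the pixel's ray), 0 where there is no reading), "K" (3x3 intrinsics, pixels), "origin" and "rotation" of the camera in the world; the wrist camera has in their place "tool_from_camera" (4x4, takes a point from camera to tool coordinates, whose origin is the TCP and whose axes are the tool frame's). Camera axes: x right, y down, z forward; pixel columns grow to the right and rows downward; lengths in m; the calibration is good to about 2 mm. A picture is of the moment at which its call begins: read the wrist's pose just before it.
- arm.sign_off(): hands the job in, once; it reports no verdict.
Trained networks look in the newest picture that a camera, given by its name, has taken for a name from the list of things; names that differ only in an ending like _2 or _b are one class to them, and where a whole thing is asked for, a point or a joint stands for the part that bears it (a point fixed in the world has none). Each returns a list of dicts, best first, with "p" (0 to 1); they miss things now and then, are a little off and sometimes report something else, mostly with a low value. They report only what shows in the picture. A call takes as long as a camera call. They do not tell look-alikes from the thing itself.
- search_frame(camera, target): "point" ([x, y, z] in m, in world coordinates, good to about 4 mm: the middle of the surface that is visible of it).
- pinpoint(camera, target): "point" ([x, y, z] in m, in world coordinates, good to about 4 mm: a listed point, or the origin of a listed thing).
The state is a dict: "clock": time; "joints": joint angles; "dq": joint speeds; "joint_efforts": joint torques, N m; "position": TCP position; "ee_rot": TCP orientation; "force": force on the tool from outside, world axes, zero at the start; "ft_torque": the same for the moment, N m; "width": opening from 0.0 (shut) to 1.0 (fully open).
Only numpy, scipy, OpenCV 4.12 (cv2) and the standard library are available. Lean on these libraries where they do the work, as an engineer would, in place of code of your own. Each camera call takes 0.05 s, during which the arm holds its last target. There are 200 camera calls.

## Working session

There is one attempt and no reset: what is moved stays moved. The work goes in short steps, Python scripts to look and compute and a tool call to move; the robot and the scene stay as the last step left them, time stands still between calls to the robot, and variables do not carry over. Pictures are saved under pics/ and viewed, about 8 in all and at most 12, crops included, and the job is handed in when it is done.

Besides the shell and the picture viewer there is one more tool, called after "Call:" by a JSON object that holds its "method" and its "body". arm_command: Moves the arm, as the interface text tells. Its arguments: {"type":"object","properties":{"motion":{"type":"array"},"newtons":{"type":"number"}},"required":["motion"]}

```bash
mkdir -p pics; ls; cat > h.py <<'E'
import numpy as np, cv2
from scipy.spatial.transform import Rotation as R
from cell import arm, get_image, search_frame, pinpoint
def save(im,n): cv2.imwrite('pics/'+n+'.png', im['frame'][:,:,::-1])
def tool():
    s=arm.observe(); return np.array(s['position']), R.from_rotvec(s['ee_rot']), s
def cam(im):
    if 'origin' in im: return np.array(im['origin']), np.array(im['rotation'])
    p,r,_=tool(); T=np.array(im['tool_from_camera']); return p+r.apply(T[:3,3]), r.as_matrix()@T[:3,:3]
def cloud(im):
    o,M=cam(im); K=im['K']; z=im['range_z']; v,u=np.mgrid[:400,:640]
    P=np.stack([(u-K[0][2])/K[0][0]*z,(v-K[1][2])/K[1][1]*z,z],-1)
    return P@np.array(M).T+o
E
python3 - <<'E'
from h import *
p,r,s=tool(); print(s); print(r.as_matrix().round(3))
ims={}
for c in ['top','scene']:
    im=get_image(c); save(im,c+'1'); np.save(c+'.npy',cloud(im))
    for t in ['trainer','cap','rack','live_injector','pad','dish','plaster_box','swab_jar','pad_ring','dish_in','nose_tip']:
        print(c,t,[(np.round(d['point'],3).tolist(),round(d['p'],2)) for d in pinpoint(c,t)[:3]])
E
```

```text
pics
{'clock': 0.0, 'joints': array([-1.44062515,  0.43519213,  0.02498216,  1.57411461, -0.01158954,
        1.1339987 , -0.07509536]), 'dq': array([ 0.00164079,  0.00014152,  0.0003587 , -0.00095969, -0.00068168,
        0.00068758,  0.00138543]), 'joint_efforts': array([ 2.52865184e-04, -6.67841935e+01,  9.85755399e-01, -3.14456964e+01,
       -6.02621608e-02,  4.28650528e-02,  1.32721516e-04]), 'position': array([0.14415416, 0.60789874, 0.40395726]), 'ee_rot': array([-1.03706028,  1.3115428 ,  1.03524044]), 'force': array([-0.55663734, -0.21980725, -1.0475953 ]), 'ft_torque': array([-0.00804948, -0.02605291, -0.03092654]), 'width': 0.9994797213949672}
[[-0.    -0.973  0.231]
 [-0.002  0.231  0.973]
 [-1.    -0.    -0.002]]Traceback (most recent call last):
  File "<stdin>", line 5, in <module>
  File "h.py", line 13, in cloud
    return P@np.array(M).T+o
           ~~~~~~~~~~~~~~~^~
ValueError: operands could not be broadcast together with shapes (400,640) (3,)
```

```bash
python3 - <<'E'
from h import *
im=get_image('top'); print(im['rotation'],im['origin'],im['K'],im['range_z'].shape)
E
sed -i "s/return np.array(im\['origin'\]), np.array(im\['rotation'\])/M=np.array(im['rotation']); return np.array(im['origin']), (M if M.shape==(3,3) else (R.from_rotvec(M) if M.size==3 else R.from_quat(M)).as_matrix())/" h.py
python3 - <<'E'
from h import *
for c in ['top','scene']:
    im=get_image(c); save(im,c+'1'); np.save(c+'.npy',cloud(im))
    for t in ['trainer','cap','rack','live_injector','pad','dish','plaster_box','swab_jar','pad_ring','dish_in']:
        print(c,t,[(np.round(d['point'],3).tolist(),round(d['p'],2)) for d in pinpoint(c,t)[:3]])
E
```

```text
[-2.14719077  2.18423349 -0.1334977 ] [ 0.39614045 -0.07780265  1.12874091] [[481.93016403   0.         314.11884685]
 [  0.         481.93016403 201.16707124]
 [  0.           0.           1.        ]] (400, 640)
top trainer [([0.483, -0.264, 0.012], 0.62)]
top cap [([0.486, -0.261, 0.134], 0.42)]
top rack [([0.291, -0.21, -0.0], 0.94), ([0.59, -0.43, 0.002], 0.87), ([0.528, -0.262, 0.001], 0.65)]
top live_injector [([0.563, -0.266, 0.008], 0.68)]
top pad [([0.538, -0.025, 0.003], 0.95), ([0.486, -0.261, 0.132], 0.52)]
top dish [([0.472, 0.264, -0.002], 0.84)]
top plaster_box [([0.691, 0.078, 0.004], 0.96), ([0.467, 0.281, 0.002], 0.66), ([0.47, 0.266, -0.002], 0.44)]
top swab_jar [([0.687, -0.073, -0.001], 0.98)]
top pad_ring [([0.538, -0.027, 0.036], 0.8), ([0.69, 0.078, 0.003], 0.51)]
top dish_in [([0.466, 0.283, 0.003], 0.74)]
scene trainer [([0.484, -0.268, 0.009], 0.55)]
scene cap [([0.486, -0.26, 0.133], 0.7)]
scene rack [([0.525, -0.265, -0.003], 0.91), ([0.29, -0.212, -0.0], 0.7), ([0.592, -0.431, -0.0], 0.6)]
scene live_injector [([0.567, -0.265, 0.009], 0.61)]
scene pad [([0.536, -0.024, -0.002], 0.74), ([0.535, -0.023, 0.035], 0.48)]
scene dish [([0.472, 0.269, -0.001], 0.81)]
scene plaster_box [([0.536, -0.026, 0.033], 0.7), ([0.692, 0.086, -0.001], 0.58)]
scene swab_jar [([0.692, -0.072, 0.006], 0.67)]
scene pad_ring []
scene dish_in [([0.476, 0.283, 0.001], 0.85)]
```

View pics/top1.png

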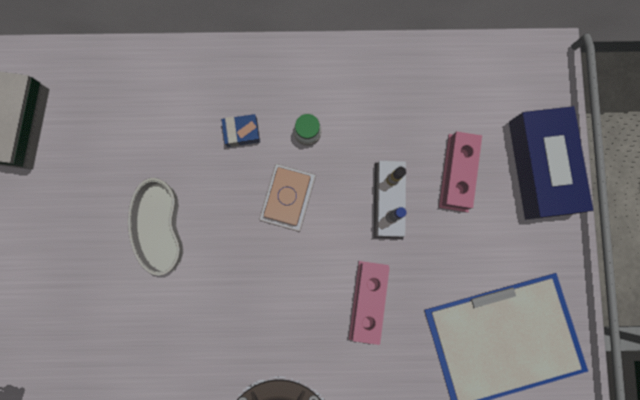

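View pics/scene1.png

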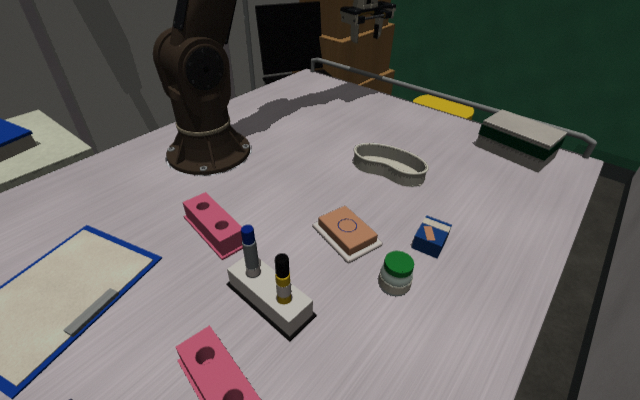

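`top1`: the trainer with the blue cap stands in the lower well of the white rack (~400,212), with the live injector at (398,173). The ring is at (287,196), the dish at (157,227), and both pink racks are look-alikes. `scene1` agrees: blue cap at (248,232), yellow live injector at (283,280).

Call:
{"method": "arm_command", "body": {"motion": [[91,0,0,0,-6.7,0,0],[91,0,0,0,-6.7,0,0],[91,-2,-43,-43,0,0,0],[91,-2,-43,-43,0,0,0],[91,-2,-43,-43,0,0,0]], "newtons": 20}}

```text
clock: 1.82
position: [0.2745, 0.4779, 0.4109]
ee_rot: [-1.21, 1.208, 1.21]
force: [0.3, 0.7, 0.8]
width: 0.993
```

Call:
{"method": "arm_command", "body": {"motion": [[60,-2,-43,-43,0,0,0],[60,-2,-43,-43,0,0,0],[60,-2,-43,-43,0,0,0],[60,-2,-43,-43,0,0,0],[60,0,-3.5,-57,0,0,0]]}}

```text
clock: 2.45
position: [0.4516, 0.2487, 0.4189]
ee_rot: [-1.209, 1.208, 1.207]
force: [0.6, -0.4, -0.1]
width: 0.654
```

Call:
{"method": "arm_command", "body": {"motion": [[60,0,-3.5,-57,0,0,0],[60,0,-3.5,-57,0,0,0],[60,0,-3.5,-57,0,0,0],[60,0,-3.5,-57,0,0,0],[60,0,-3.5,-57,0,0,0]]}}

```text
clock: 3.08
position: [0.4667, -0.0364, 0.4191]
ee_rot: [-1.21, 1.208, 1.209]
force: [1.1, -0.3, 0.1]
width: 0.655
```

Call:
{"method": "arm_command", "body": {"motion": [[60,0,-3.5,-57,0,0,0],[60,0,-3.5,-57,0,0,0],[60,0,-3.5,-57,0,0,0],[60,0,-3.5,-57,0,0,0],[60,0,0,0,0,0,0]]}}

```text
clock: 3.7
position: [0.4799, -0.2674, 0.4189]
ee_rot: [-1.207, 1.214, 1.203]
force: [-0.5, 0.5, -0.3]
width: 0.652
```

```bash
python3 - <<'E'
from h import *
p,r,s=tool(); print(s['clock'],p,s['width'],s['joints']); print(r.as_matrix().round(3))
im=get_image('wrist'); save(im,'w1'); P=cloud(im)
for t in ['cap','trainer','live_injector']:
    print(t,[(np.round(d['point'],3).tolist(),round(d['p'],2)) for d in pinpoint('wrist',t)[:2]],[(np.round(d['point'],3).tolist(),round(d['p'],2)) for d in search_frame('wrist',t)[:2]])
hsv=cv2.cvtColor(im['frame'],cv2.COLOR_RGB2HSV)
m=(P[...,2]>0.1)&(P[...,2]<0.18)&(hsv[...,0]>100)&(hsv[...,0]<130)&(hsv[...,1]>100)&(im['range_z']>0)
q=P[m]; print(len(q)); 
if len(q): print(np.percentile(q,[1,50,99],axis=0).round(4)); t=q[q[:,2]>np.percentile(q[:,2],98)-.004]; print('top',t.min(0),t.max(0))
E
```

```text
3.7 [ 0.47994471 -0.26736444  0.41892528] 0.6523429630189649 [ 0.05018398  0.31027428  0.47272092  1.76865641 -0.15401063  1.09829586
  2.1382167 ]
[[ 0.    -1.     0.006]
 [-0.003  0.006  1.   ]
 [-1.    -0.    -0.003]]
cap [([0.487, -0.264, 0.133], 0.62)] []
trainer [([0.484, -0.259, 0.007], 0.87)] [([0.473, -0.262, 0.102], 0.66), ([0.511, -0.036, 0.037], 0.16)]
live_injector [([0.57, -0.267, 0.006], 0.72), ([0.484, -0.263, 0.136], 0.22)] [([0.559, -0.265, 0.15], 0.65)]
769
[[ 0.4735 -0.2681  0.1383]
 [ 0.4812 -0.2583  0.1632]
 [ 0.4942 -0.249   0.165 ]]
top [ 0.47316278 -0.26812375  0.16073167] [ 0.49445498 -0.24845607  0.16543374]
```

View pics/w1.png

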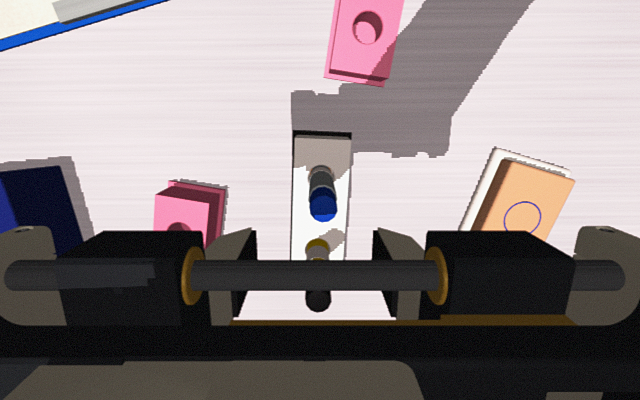

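`w1`: the cap's top is at about (322,205), between the open fingers in y, and the live injector at (318,295) is clear of them. Depth puts the cap top at about (0.484,-0.259,0.164).

Call:
{"method": "arm_command", "body": {"motion": [[60,34,-4,8,0,0,0],[60,34,0,0,0,0,0],[60,33,0,0,0,0,0],[60,0,0,0,0,0,0]]}}

```text
clock: 4.55
position: [0.4845, -0.2532, 0.316]
ee_rot: [-1.208, 1.21, 1.215]
force: [0.1, -0.2, -0.2]
width: 0.652
```

Call:
{"method": "arm_command", "body": {"motion": [[15,0,0,0,0,0,0],[15,0,0,0,0,0,0],[15,0,0,0,0,0,0],[15,0,0,0,0,0,0],[15,0,0,0,0,0,0]], "newtons": 12}}

```text
clock: 5.18
position: [0.4852, -0.2547, 0.3181]
ee_rot: [-1.211, 1.208, 1.209]
force: [0.6, -0.2, 1.9]
width: 0.233
```

Call:
{"method": "arm_command", "body": {"motion": [[15,-6,0,0,0,0,0],[15,-10,0,0,0,0,0],[15,-20,0,0,0,0,0],[15,-30,0,0,0,0,0],[15,-30,0,0,0,0,0]]}}

```text
clock: 5.8
position: [0.4849, -0.2546, 0.4152]
ee_rot: [-1.21, 1.209, 1.21]
force: [0.5, 0.9, -0.5]
width: 0.231
```

```bash
python3 - <<'E'
from h import *
p,r,s=tool(); print(s['clock'],p,s['width']); print(r.as_matrix().round(3))
im=get_image('scene'); f=im['frame'][150:320,160:380]; cv2.imwrite('pics/s2.png',cv2.resize(f,None,fx=3,fy=3)[:,:,::-1])
P=np.load('top.npy'); m=(P[...,2]>0.03)&(P[...,2]<0.06)&(abs(P[...,0]-.47)<.14)&(abs(P[...,1]-.27)<.1)
q=P[m][:,:2].astype(np.float32); print('dish rim',cv2.minAreaRect(q),q.min(0),q.max(0))
E
```

```text
5.8 [ 0.48491116 -0.25455264  0.41523698] 0.230553306971867
[[ 0.    -1.    -0.001]
 [-0.    -0.001  1.   ]
 [-1.    -0.    -0.   ]]
dish rim ((0.47080186009407043, 0.27654212713241577), (0.22075308859348297, 0.10906116664409637), 6.810576915740967) [0.362087   0.21569021] [0.5809672 0.3324436]
```

View pics/s2.png

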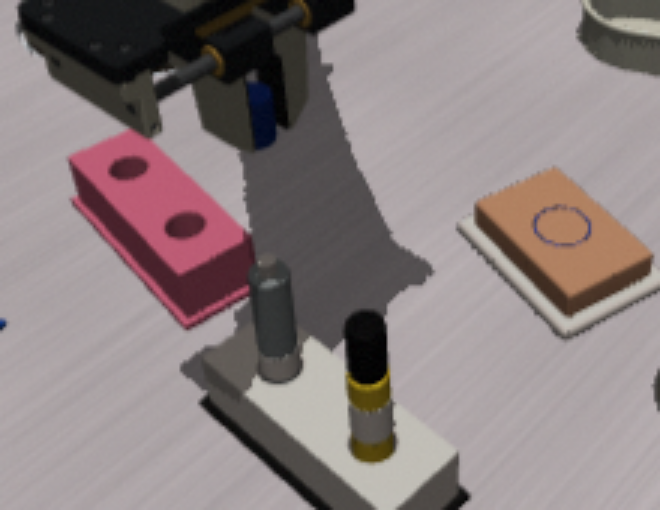

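`s2`: the blue cap (262,115) is in the fingers, the trainer stands in its well with its white spigot bare (268,262), and the live injector is untouched.

Call:
{"method": "arm_command", "body": {"motion": [[15,0,1.7,30,0,0,0],[15,0,1.7,60,0,0,0],[15,0,1.7,60,0,0,0],[15,0,1.7,60,0,0,0],[15,0,1.7,60,0,0,0]]}}

```text
clock: 6.48
position: [0.4759, 0.0173, 0.4145]
ee_rot: [-1.21, 1.208, 1.209]
force: [1.2, 0.1, 0.4]
width: 0.236
```

Call:
{"method": "arm_command", "body": {"motion": [[15,0,1.7,60,0,0,0],[15,0,1.7,60,0,0,0],[15,0,1.7,60,0,0,0],[15,0,1.7,60,0,0,0],[15,0,0,28,0,0,0]]}}

```text
clock: 7.1
position: [0.4682, 0.2873, 0.4141]
ee_rot: [-1.212, 1.206, 1.214]
force: [-0.4, -1.0, -1.6]
width: 0.233
```

Call:
{"method": "arm_command", "body": {"motion": [[15,0,0,0,0,0,0],[15,50,0,0,0,0,0],[15,50,0,0,0,0,0],[15,50,0,0,0,0,0],[15,0,0,0,0,0,0]]}}

```text
clock: 7.72
position: [0.4683, 0.2814, 0.2614]
ee_rot: [-1.21, 1.217, 1.21]
force: [0.3, 0.8, 0.0]
width: 0.233
```

Call:
{"method": "arm_command", "body": {"motion": [[15,40,0,0,0,0,0],[15,18,0,0,0,0,0],[15,9,0,0,0,0,0],[15,0,0,0,0,0,0],[15,0,0,0,0,0,0]]}}

```text
clock: 8.35
position: [0.4698, 0.2837, 0.1981]
ee_rot: [-1.21, 1.207, 1.209]
force: [-0.9, 0.6, 1.1]
width: 0.235
```

Call:
{"method": "arm_command", "body": {"motion": [[32,0,0,0,0,0,0],[32,0,0,0,0,0,0],[32,0,0,0,0,0,0],[32,-30,0,0,0,0,0],[40,-50,0,0,0,0,0]]}}

```text
clock: 8.98
position: [0.4686, 0.2831, 0.2763]
ee_rot: [-1.21, 1.213, 1.211]
force: [1.6, 0.1, 0.6]
width: 0.409
```

Call:
{"method": "arm_command", "body": {"motion": [[60,-60,0,0,0,0,0],[60,-60,0,0,0,0,0],[60,-20,0,-30,0,0,0],[60,0,0,-60,0,0,0],[60,0,0,-60,0,0,0]]}}

```text
clock: 9.6
position: [0.4691, 0.132, 0.4171]
ee_rot: [-1.211, 1.207, 1.21]
force: [0.1, -0.5, 0.5]
width: 0.653
```

```bash
python3 - <<'E'
from h import *
p,r,s=tool(); print(s['clock'],p,s['width'],s['force'])
im=get_image('top'); a=im['frame'][150:300,100:250]; b=im['frame'][130:260,340:450]
cv2.imwrite('pics/t3.png',np.hstack([cv2.resize(a,(390,390)),cv2.resize(b,(390,390))])[:,:,::-1])
for t in ['cap','trainer','live_injector','pad_ring']: print(t,[(np.round(d['point'],3).tolist(),round(d['p'],2)) for d in pinpoint('top',t)[:2]])
E
```

```text
9.6 [0.4691098  0.13199706 0.41712299] 0.6530161715893683 [ 0.0777951  -0.45237899  0.50929345]
cap []
trainer [([0.483, -0.264, 0.008], 0.52)]
live_injector [([0.563, -0.266, 0.008], 0.53), ([0.526, -0.26, 0.002], 0.53)]
pad_ring [([0.536, -0.022, 0.037], 0.79)]
```

View pics/t3.png

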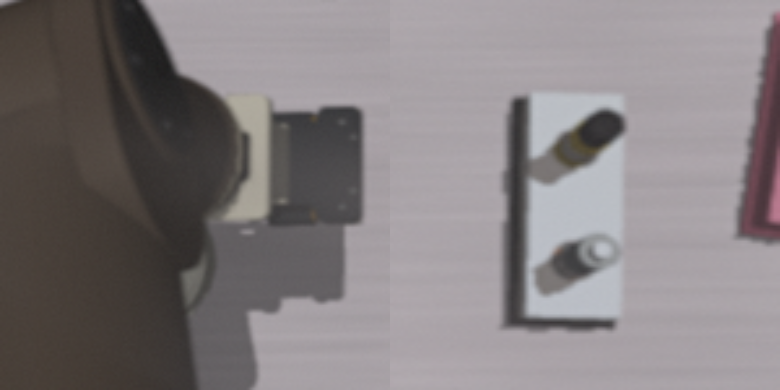

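`t3`: the left half shows the arm hiding the dish. The right half shows the uncapped trainer with its white spigot (600,250) and the live injector (605,125), both in their wells. I'll check the dish once the arm is clear.

Call:
{"method": "arm_command", "body": {"motion": [[60,0,-2.5,-60,0,0,0],[60,0,-2.5,-60,0,0,0],[60,0,-2.5,-60,0,0,0],[60,0,-2.5,-60,0,0,0],[60,0,-2.5,-60,0,0,0]]}}

```text
clock: 10.48
position: [0.4831, -0.1666, 0.4167]
ee_rot: [-1.213, 1.206, 1.212]
force: [0.8, 0.9, 0.8]
width: 0.654
```

Call:
{"method": "arm_command", "body": {"motion": [[60,0,-2.5,-60,0,0,0],[60,0,0,-25,0,0,0],[60,0,0,0,0,0,0],[60,0,0,0,0,0,0]]}}

```text
clock: 10.98
position: [0.4857, -0.2496, 0.4163]
ee_rot: [-1.211, 1.207, 1.213]
force: [0.3, 0.6, 0.0]
width: 0.653
```

```bash
python3 - <<'E'
from h import *
p,r,s=tool(); print(s['clock'],p,s['width'],s['force'],r.as_matrix().round(3))
im=get_image('wrist'); P=cloud(im)
m=(abs(P[...,0]-.484)<.03)&(abs(P[...,1]+.26)<.03)&(im['range_z']>0)
for a,b in [(.14,.15),(.128,.138),(.11,.125),(.09,.11),(.07,.09),(.055,.07)]:
    q=P[m&(P[...,2]>a)&(P[...,2]<b)]
    if len(q): print(a,len(q),q.min(0).round(4),q.max(0).round(4))
print([(np.round(d['point'],3).tolist(),round(d['p'],2)) for d in pinpoint('wrist','trainer')[:2]])
im=get_image('top'); cv2.imwrite('pics/t4.png',cv2.resize(im['frame'][160:290,100:340],None,fx=3,fy=3)[:,:,::-1])
P=cloud(im); hsv=cv2.cvtColor(im['frame'],cv2.COLOR_RGB2HSV)
b=(hsv[...,0]>105)&(hsv[...,0]<130)&(hsv[...,1]>110)
for n,x,y,w in [('cap',.47,.28,.06),('ring',.537,-.024,.03)]:
    q=P[b&(abs(P[...,0]-x)<w)&(abs(P[...,1]-y)<w)]; print(n,len(q),q.mean(0) if len(q) else '', (q.min(0)+q.max(0))/2 if len(q) else '', q.max(0)-q.min(0) if len(q) else '')
E
```

```text
10.975 [ 0.48573424 -0.24963664  0.41627481] 0.6530166724406227 [0.32602574 0.63592874 0.02375974] [[-0.001 -1.    -0.004]
 [ 0.001 -0.004  1.   ]
 [-1.     0.001  0.001]]
0.14 162 [ 0.4782 -0.2671  0.1401] [ 0.4892 -0.2566  0.1458]
0.128 523 [ 0.4714 -0.2735  0.1281] [ 0.4961 -0.2494  0.1379]
0.11 88 [ 0.4714 -0.2731  0.1103] [ 0.4842 -0.2494  0.125 ]
0.09 97 [ 0.4713 -0.273   0.0901] [ 0.4839 -0.2494  0.1097]
0.07 90 [ 0.4713 -0.2724  0.0701] [ 0.4832 -0.2494  0.09  ]
0.055 57 [ 0.4709 -0.2737  0.0555] [ 0.4817 -0.2494  0.0699]
[([0.486, -0.26, 0.01], 0.88)]
cap 0   
ring 0
```

View pics/t4.png

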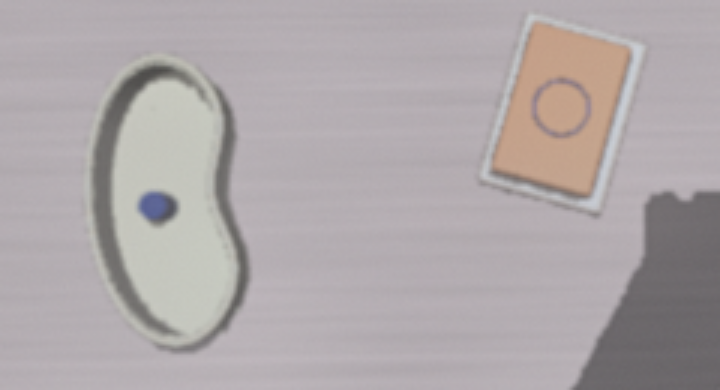

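`t4`: the cap stands in the kidney dish (156,207), the pad's ring is at (561,107) and nothing else has moved. Depth shows the trainer upright at about (0.484,-0.2615).

Call:
{"method": "arm_command", "body": {"motion": [[60,10,2,-12,0,0,0],[60,45,0,0,0,0,0],[60,45,0,0,0,0,0],[60,34,0,0,0,0,0],[60,15,0,0,0,0,0]]}}

```text
clock: 11.75
position: [0.482, -0.2636, 0.2656]
ee_rot: [-1.208, 1.21, 1.212]
force: [0.9, 0.5, 0.2]
width: 0.652
```

Call:
{"method": "arm_command", "body": {"motion": [[60,0,0,0,0,0,0],[60,0,0,0,0,0,0]]}}

```text
clock: 12.0
position: [0.4832, -0.264, 0.2689]
ee_rot: [-1.211, 1.208, 1.208]
force: [0.1, -1.0, 0.9]
width: 0.653
```

Call:
{"method": "arm_command", "body": {"motion": [[15,0,0,2,0,0,0],[15,0,0,0,0,0,0],[15,0,0,0,0,0,0],[15,0,0,0,0,0,0],[15,0,0,0,0,0,0]], "newtons": 15}}

```text
clock: 12.62
position: [0.4829, -0.2616, 0.2678]
ee_rot: [-1.21, 1.209, 1.21]
force: [-1.0, 0.0, 1.1]
width: 0.272
```

Call:
{"method": "arm_command", "body": {"motion": [[15,0,0,0,0,0,0],[15,0,0,0,0,0,0],[15,-10,0,0,0,0,0],[15,-20,0,0,0,0,0],[15,-30,0,0,0,0,0]], "newtons": 50}}

```text
clock: 13.25
position: [0.4824, -0.2613, 0.3282]
ee_rot: [-1.209, 1.21, 1.211]
force: [0.4, 0.3, -1.0]
width: 0.261
```

Call:
{"method": "arm_command", "body": {"motion": [[15,-40,0,0,0,0,0],[15,-20,0,0,0,0,0],[15,0,0,0,0,0,0]]}}

```text
clock: 13.62
position: [0.483, -0.2618, 0.3895]
ee_rot: [-1.212, 1.207, 1.207]
force: [-0.3, -1.2, -1.6]
width: 0.262
```

```bash
python3 - <<'E'
from h import *
p,r,s=tool(); print(s['clock'],p,s['width'],s['force'],r.as_matrix().round(3))
im=get_image('scene'); cv2.imwrite('pics/s5.png',cv2.resize(im['frame'][130:330,160:380],None,fx=3,fy=3)[:,:,::-1])
print([(np.round(d['point'],3).tolist(),round(d['p'],2)) for d in pinpoint('scene','trainer')[:2]],[(np.round(d['point'],3).tolist(),round(d['p'],2)) for d in pinpoint('scene','nose_tip')[:2]])
T=get_image('top'); o,M=cam(T)
hsv=cv2.cvtColor(T['frame'],cv2.COLOR_RGB2HSV).astype(int); K=T['K']
sub=T['frame'][170:225,262:315].astype(int); y,x=np.mgrid[170:225,262:315]
inn=(abs(x-287)**2+abs(y-195.7)**2<14**2); blue=inn&((sub[...,0]-sub[...,2])<25)
pts=np.stack([x[blue],y[blue]],1).astype(np.float32); e=cv2.fitEllipse(pts); print(len(pts),e)
u,v=e[0]; d=M@np.array([(u-K[0][2])/K[0][0],(v-K[1][2])/K[1][1],1]); print('ring',o+d*(0.035-o[2])/d[2])
E
```

```text
13.625 [ 0.48299135 -0.26179238  0.38945991] 0.26207250130235604 [-0.32149901 -1.16923191 -1.61414726] [[ 0.003 -1.    -0.001]
 [-0.001 -0.001  1.   ]
 [-1.    -0.003 -0.001]]
[([0.484, -0.266, 0.13], 0.9)] [([0.484, -0.262, 0.133], 0.38)]
73 ((286.6324462890625, 195.51930236816406), (18.154085159301758, 18.371129989624023), 70.54279327392578)
ring [ 0.5366525  -0.02500555  0.035     ]
```

View pics/s5.png

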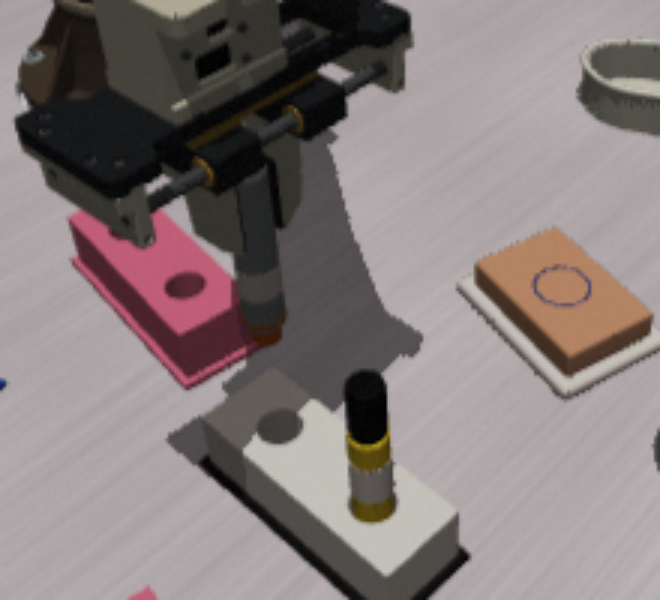

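`s5`: the trainer hangs straight from the fingers, clear of the stand, with its orange nose out (265,330). The live injector is still in place at (370,440), and the ring is at (562,285).

Call:
{"method": "arm_command", "body": {"motion": [[15,0,-6,27,0,0,0],[15,0,-13,55,0,0,0],[15,0,-13,55,0,0,0],[15,0,-13,55,0,0,0],[15,0,-9,40,0,0,0]]}}

```text
clock: 14.45
position: [0.5366, -0.0266, 0.3867]
ee_rot: [-1.21, 1.209, 1.213]
force: [1.1, -0.5, -1.5]
width: 0.265
```

Call:
{"method": "arm_command", "body": {"motion": [[15,0,0,5,0,0,0],[15,0,0,0,0,0,0],[15,0,0,0,0,0,0]]}}

```text
clock: 14.82
position: [0.5362, -0.0261, 0.3875]
ee_rot: [-1.208, 1.211, 1.208]
force: [-1.0, -0.7, 0.0]
width: 0.26
```

```bash
python3 - <<'E'
from h import *
p,r,s=tool(); print(s['clock'],p,s['width'],s['force'],r.as_matrix().round(3))
for c in ['scene','wrist']:
    im=get_image(c); P=cloud(im)
    for t in ['trainer','nose_tip','pad_ring']: print(c,t,[(np.round(d['point'],3).tolist(),round(d['p'],2)) for d in pinpoint(c,t)[:1]])
    m=(im['range_z']>0)&(abs(P[...,0]-p[0])<.035)&(abs(P[...,1]-p[1])<.035)
    for a in np.arange(.12,.27,.015):
        q=P[m&(P[...,2]>a)&(P[...,2]<a+.015)]
        if len(q)>5: print(a.round(3),len(q),q.min(0).round(4)[:2],q.max(0).round(4)[:2])
E
```

```text
14.825 [ 0.5362366  -0.02610531  0.38749779] 0.26040385610959677 [-0.95021786 -0.7416207   0.04587494] [[-0.001 -1.     0.001]
 [-0.001  0.001  1.   ]
 [-1.     0.001 -0.001]]
scene trainer [([0.535, -0.03, 0.125], 0.96)]
scene nose_tip [([0.691, -0.071, 0.005], 0.72)]
scene pad_ring [([0.537, -0.025, 0.032], 0.65)]
0.12 15 [ 0.533  -0.0329] [ 0.5469 -0.0234]
0.135 39 [ 0.5308 -0.037 ] [ 0.5503 -0.0215]
0.15 76 [ 0.5295 -0.0379] [ 0.5513 -0.018 ]
0.165 72 [ 0.5291 -0.0386] [ 0.5511 -0.0204]
0.18 85 [ 0.5285 -0.0382] [ 0.5512 -0.0194]
0.195 69 [ 0.5318 -0.0397] [ 0.5511 -0.0179]
0.21 102 [ 0.529  -0.0545] [0.5519 0.0051]
0.225 154 [ 0.5288 -0.0559] [0.5516 0.0042]
0.24 125 [ 0.543  -0.0568] [0.5515 0.0061]
0.255 38 [ 0.5442 -0.0576] [0.5502 0.0059]
0.27 17 [ 0.5444 -0.0114] [ 0.57   -0.0079]
wrist trainer [([0.534, -0.027, 0.13], 0.92)]
wrist nose_tip []
wrist pad_ring [([0.537, -0.022, 0.032], 0.65)]
0.135 41 [ 0.5248 -0.0373] [ 0.5339 -0.0136]
0.15 220 [ 0.5248 -0.0372] [ 0.5362 -0.0129]
0.165 212 [ 0.5246 -0.0371] [ 0.5346 -0.0128]
0.18 353 [ 0.5246 -0.0377] [ 0.5379 -0.0125]
0.195 382 [ 0.5245 -0.0408] [ 0.5338 -0.0099]
0.21 1042 [ 0.5246 -0.0492] [ 0.536  -0.0009]
0.225 1301 [ 0.5245 -0.0477] [ 0.5352 -0.0027]
0.24 1233 [ 0.5247 -0.0451] [ 0.5487 -0.0052]
0.255 1413 [ 0.5268 -0.0398] [ 0.5478 -0.0107]
0.27 727 [ 0.5012 -0.061 ] [0.537  0.0083]
```

The trainer is upright and centred over the ring to within about 1 mm, so I'm lowering it.

Call:
{"method": "arm_command", "body": {"motion": [[15,20,0,0,0,0,0],[15,40,0,0,0,0,0],[15,22,0,0,0,0,0],[15,4,0,0,0,0,0],[15,0,0,0,0,0,0]]}}

```text
clock: 15.85
position: [0.5368, -0.0245, 0.3022]
ee_rot: [-1.21, 1.208, 1.21]
force: [0.5, 0.1, -0.8]
width: 0.261
```

Call:
{"method": "arm_command", "body": {"motion": [[15,2,0,0,0,0,0],[15,2,0,0,0,0,0],[15,2,0,0,0,0,0],[15,2,0,0,0,0,0],[15,0,0,0,0,0,0]]}}

```text
clock: 16.48
position: [0.5365, -0.0244, 0.2935]
ee_rot: [-1.21, 1.209, 1.21]
force: [-0.1, -0.4, -0.0]
width: 0.263
```

Call:
{"method": "arm_command", "body": {"motion": [[15,1.5,0,0,0,0,0],[15,1.5,0,0,0,0,0],[15,1.5,0,0,0,0,0],[15,1.5,0,0,0,0,0],[15,0,0,0,0,0,0]]}}

```text
clock: 17.1
position: [0.5367, -0.0246, 0.2883]
ee_rot: [-1.21, 1.208, 1.209]
force: [-2.0, -0.2, 8.1]
width: 0.261
```

Call:
{"method": "arm_command", "body": {"motion": [[15,1,0,0,0,0,0],[15,1,0,0,0,0,0],[15,1,0,0,0,0,0],[15,1,0,0,0,0,0],[15,0,0,0,0,0,0]]}}

```text
clock: 17.73
position: [0.5368, -0.0246, 0.2847]
ee_rot: [-1.21, 1.208, 1.209]
force: [-2.1, 0.5, 13.5]
width: 0.258
```

Call:
{"method": "arm_command", "body": {"motion": [[15,1,0,0,0,0,0],[15,1,0,0,0,0,0],[15,0,0,0,0,0,0]]}}

```text
clock: 18.1
position: [0.5368, -0.0246, 0.2828]
ee_rot: [-1.21, 1.207, 1.209]
force: [-3.6, 1.0, 15.1]
width: 0.264
```

Call:
{"method": "arm_command", "body": {"motion": [[15,1,0,0,0,0,0],[15,0,0,0,0,0,0],[15,0,0,0,0,0,0]]}}

```text
clock: 18.48
position: [0.537, -0.0247, 0.2826]
ee_rot: [-1.21, 1.207, 1.209]
force: [-5.8, 0.6, 24.3]
width: 0.264
```

The force jumped to 24 N, which means the nose is against its stop. Holding it there.

Call:
{"method": "arm_command", "body": {"motion": [[15,0,0,0,0,0,0],[15,0,0,0,0,0,0],[15,0,0,0,0,0,0],[15,0,0,0,0,0,0],[15,0,0,0,0,0,0]]}}

```text
clock: 19.1
position: [0.537, -0.0247, 0.2826]
ee_rot: [-1.21, 1.207, 1.209]
force: [-5.3, -0.1, 22.8]
width: 0.264
```

Call:
{"method": "arm_command", "body": {"motion": [[15,0,0,0,0,0,0],[15,0,0,0,0,0,0],[15,0,0,0,0,0,0],[15,0,0,0,0,0,0],[15,0,0,0,0,0,0]]}}

```text
clock: 19.73
position: [0.537, -0.0247, 0.2826]
ee_rot: [-1.21, 1.207, 1.209]
force: [-6.3, 0.1, 24.6]
width: 0.268
```

Call:
{"method": "arm_command", "body": {"motion": [[15,0,0,0,0,0,0],[15,0,0,0,0,0,0],[15,0,0,0,0,0,0],[15,0,0,0,0,0,0],[15,0,0,0,0,0,0]]}}

```text
clock: 20.35
position: [0.537, -0.0247, 0.2826]
ee_rot: [-1.21, 1.207, 1.209]
force: [-6.2, 0.2, 23.6]
width: 0.263
```

Call:
{"method": "arm_command", "body": {"motion": [[15,0,0,0,0,0,0],[15,0,0,0,0,0,0],[15,0,0,0,0,0,0],[15,0,0,0,0,0,0],[15,0,0,0,0,0,0]]}}

```text
clock: 20.98
position: [0.537, -0.0247, 0.2826]
ee_rot: [-1.21, 1.207, 1.209]
force: [-5.9, 0.1, 24.1]
width: 0.26
```

Call:
{"method": "arm_command", "body": {"motion": [[15,0,0,0,0,0,0],[15,0,0,0,0,0,0],[15,0,0,0,0,0,0],[15,0,0,0,0,0,0],[15,0,0,0,0,0,0]]}}

```text
clock: 21.6
position: [0.537, -0.0247, 0.2826]
ee_rot: [-1.21, 1.207, 1.209]
force: [-4.8, 0.3, 24.1]
width: 0.265
```

Call:
{"method": "arm_command", "body": {"motion": [[15,0,0,0,0,0,0],[15,0,0,0,0,0,0],[15,0,0,0,0,0,0],[15,0,0,0,0,0,0],[15,0,0,0,0,0,0]]}}

```text
clock: 22.22
position: [0.537, -0.0247, 0.2826]
ee_rot: [-1.21, 1.207, 1.209]
force: [-5.9, -0.1, 23.1]
width: 0.261
```

```bash
python3 - <<'E'
from h import *
p,r,s=tool(); print(s['clock'],p,s['width'],s['force'],r.as_matrix().round(3))
im=get_image('scene'); cv2.imwrite('pics/s6.png',cv2.resize(im['frame'][110:300,220:460],None,fx=3,fy=3)[:,:,::-1])
P=cloud(im); m=(im['range_z']>0)&(abs(P[...,0]-p[0])<.035)&(abs(P[...,1]-p[1])<.035)
for a in np.arange(.036,.13,.012):
    q=P[m&(P[...,2]>a)&(P[...,2]<a+.012)]
    if len(q)>5: print(a.round(3),len(q),q.min(0).round(4)[:2],q.max(0).round(4)[:2])
E
```

```text
22.225 [ 0.53698746 -0.02469239  0.28262798] 0.2608342216293343 [-5.87011275 -0.06640567 23.08061768] [[ 0.002 -1.    -0.001]
 [ 0.001 -0.001  1.   ]
 [-1.    -0.002  0.001]]
0.036 245 [ 0.502  -0.0597] [0.5717 0.0095]
0.048 42 [ 0.5316 -0.0361] [ 0.5521 -0.0189]
0.06 43 [ 0.5315 -0.0359] [ 0.5522 -0.0169]
0.072 54 [ 0.5294 -0.0372] [ 0.5521 -0.0191]
0.084 45 [ 0.5319 -0.0356] [ 0.5521 -0.0166]
0.096 38 [ 0.532  -0.0368] [ 0.5523 -0.0079]
0.108 54 [ 0.5413 -0.0513] [0.5526 0.0007]
0.12 78 [ 0.5434 -0.0536] [0.552  0.0054]
```

View pics/s6.png

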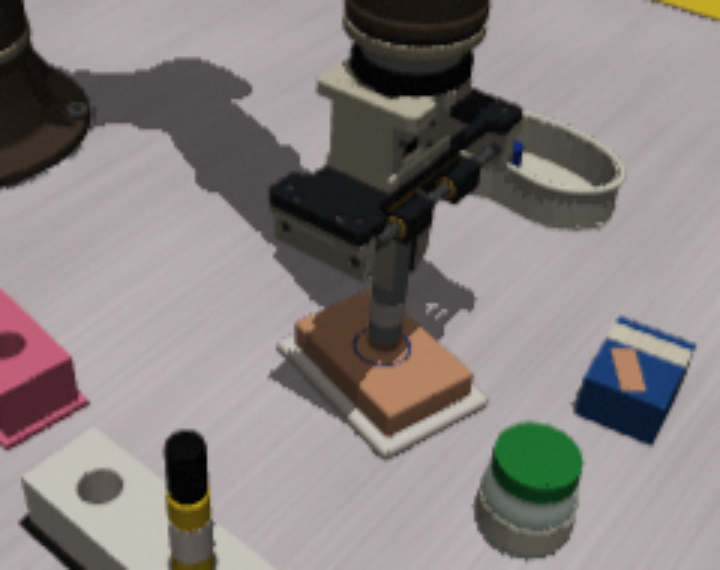

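`s6`: the trainer stands upright inside the ring (385,345) with its nose pressed in. The cap shows in the dish (517,152), and the live injector, jar and box are where they were. It has been pressed for over 3.7 s at about 23–24 N, so I'm handing it in.

```bash
python3 -c "
from cell import arm
print(arm.sign_off()); s=arm.observe(); print(s['clock'],s['position'],s['force'],s['width'])"
```

```text
the job is handed in; nothing more can be done
None
the job is handed in; nothing more can be done
```

The drill is done and handed in at about 22 s, with the arm still gripping the trainer and holding it pressed. I pulled the blue cap off, put it in the kidney dish, took the trainer out of the stand and pressed it down inside the ring on the pad.

- **Press:** the force rose along the nose spring, then jumped from 15 to 24 N over the last 1 mm commanded, while the arm moved only 0.2 mm, so the nose is against its stop. It held at 23–24 N for about 3.7 s with no sign of slipping. The nose travel itself can't be read directly; I took it from the force and the height.
- **Position:** the trainer is upright and about 1 mm from the ring's centre.
- **Side load:** there was a steady sideways force of about 6 N while pressed, probably friction at the nose. The pose did not drift.
- **Other things:** the last picture shows the cap in the dish and the live injector, plaster box and swab jar in place.
- **Check that disagreed:** the network's nose-tip reading over the pad was wrong (it pointed at the swab jar), so I used depth data instead.

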